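# Put the jar of blanks away in the revolving push-to-open organiser

## Robot

A 6-joint arm with a two-finger parallel gripper is mounted at the origin on the work surface; the furniture and walls round the work are solid. World frame = base frame: x ahead of the robot, y to its left, z up, the work surface at z = 0. Lengths are in mm, angles in rad, forces in N, time in s.
With the tool pointing down it reaches from about 275 to 825 mm from the base axis. Payload 5.2 kg.
Tool frame: the origin (TCP) lies at the very end of the fingers, on their centre line; the grasp point (between the pads) lies 19 mm behind it; z points along the fingers, y is the line along which they close (so a half turn about z gives the same grasp; the last joint's range is limited). The gripper opens to 93 mm and grips with 3 to 60 N. Pads are 15 mm wide; open, the fingers measure 128 mm over their backs; the gripper's body (75 mm by 188 mm) begins 65 mm behind the grasp point.
Start: joints at [-1.368, 0.259, 1.535, -0, 1.348, -0.203], TCP at [217.135, -505.329, 218.653] pointing down, gripper open.
Joint ranges: [-3.14, 3.14], [-0.91, 2.08], [0.19, 2.58], [-1.22, 4.36], [0.22, 2.71], [-3.12, 3.12]. Speed limits (rad/s): [2.57, 2.57, 3.14, 3.14, 3.14, 3.14].

## Interface

Orientations are given as [roll, pitch, yaw] about the fixed x, y, z axes, in that order (R = Rz(yaw) Ry(pitch) Rx(roll)).
In Python, from bench import robot gives the robot as it stands. The module is installed in compiled form; this text tells all that it offers. Calls block until the motion is done:
- robot.move_ptp(position, orientation): joint-space move of the TCP to a pose.
- robot.move_linear(position, ori=None, speed=150, f_stop=None): straight line of the TCP; ori=None keeps the orientation; speed is the mean speed in mm/s. With f_stop (N) it stops when the force on the tool has changed by that much, and returns True; else False.
- robot.move_j(angles): joint-space move.
- robot.move_gripper(opening): opening from 0.0 (shut) to 1.0 (fully open); the grip force is fixed at half the most; returns when the fingers have stopped.
- robot.sleep(seconds).
- robot.inverse_kinematics(position, orientation): joint angles nearest the present ones, or None.
- robot.get_image(name): name is "scene" or "top" or "wrist"; returns a dict with "img" (480x640x3 uint8, blue, green, red), "fovy" (degrees; the focal length in pixels is half the picture's height over the tangent of half this angle, whatever the lens; pixels are square), "cx", "cy" (the principal point, pixels), "eye" and "orientation" of the camera in the world. Camera axes: x right, y down, z forward; pixel columns grow to the right and rows downward; lengths in mm; the calibration is good to about 2 mm. A picture is of the moment at which its call begins. There is no depth.
A pose or a line that the arm cannot do raises robot.MotionError and nothing moves.
- robot.hand_in(): hands the job in; it is judged then, once.
Readings, each from a call of its own:
- robot.current_t(): time.
- robot.current_qpos(): joint angles.
- robot.current_joint_vel(): joint speeds.
- robot.current_joint_efforts(): joint torques, N m.
- robot.current_tcp_pos(): TCP position.
- robot.current_eef_rot(): TCP orientation.
- robot.current_contact_force(): force on the tool from outside, world axes, zero at the start.
- robot.current_ft_torque(): the same for the moment, N m.
- robot.current_gripper_width(): opening from 0.0 (shut) to 1.0 (fully open).
- robot.current_finger_force(): force on a finger pad.
Only numpy, scipy, OpenCV 4.12 (cv2) and the standard library are available. Lean on these libraries where they do the work, as an engineer would, in place of code of your own. Each camera call takes 0.05 s, during which the arm holds its last target. There are 200 camera calls.

## Task

Put the jar of brass blanks away in the tray with the yellow label of the revolving organiser: turn the organiser until that tray faces the front mark on its foot, press the tray in until its latch lets go and it springs out, draw it out all the way, stand the jar in it and push the tray back in until it latches and stays shut as it was. Keep the jar upright, leave the other two trays shut and do not disturb the things standing around.

Things in the scene. Friction and masses are not known exactly. Their poses are not given: they have to be found in the camera images.
- organiser_base: Fixed round steel foot (160 mm across) of the revolving organiser; origin at its centre on the desk, z up. Its -x axis is the organiser's front, marked by a flat tongue with a white arrow. On it turns a hexagonal grey case, 176 mm over its flat sides, 203 mm over its corners, from 12 to 90 mm above the desk, with a wooden top; every second side carries a tray
- carousel (a joint): Turn of the case on its foot, rad, counter-clockwise from above, no end stops; 0: the yellow tray faces the front (-x of organiser_base); at q it faces the front turned by q about z, the red tray 2.094 rad further counter-clockwise, the blue one 2.094 rad clockwise. It turns stiffly (about 4 N at a post) and stays where it is left
- post_1 (a point): One of three brass finger posts for turning the case (push or pinch it), 16 mm across, 28 mm tall, on the wooden top, 76 mm from the centre of the case, 1.047 rad clockwise (from above) of the yellow tray; the other two stand 2.094 rad from it either way. The point is on its axis, 14 mm above the wooden top
- tray_yellow (a joint): Travel of the yellow tray outwards, m: 0 shut, 0.072 drawn out to its stop, -0.0105 pressed in to its stop. Push-push latch: press the shut tray in by 9 mm or more, best to its stop (8 to 10 N), and let go: in 1 s it springs out to 0.040. From there it slides freely (2 N) and stays put. Push it back to -0.009 or deeper, best to its stop (10 to 12 N), and let go: it latches and returns to about 0
- tray_yellow_front (a point): Middle of the outer face of the yellow tray's wooden front, 50 mm above the desk; x axis level, inwards to the case's axis, z up; the tray runs along x. Front: 83 mm wide, 8 mm thick, from 18 to 83 mm above the desk. Shut, its outer face is 104 mm from the axis, 16 mm proud of the case, with nothing to grip. Coloured label on its face, a disc of that colour on the wooden top above
- tray_yellow_floor (a point): Middle of the yellow tray's inner floor, 23 mm above the desk, 39 mm behind the front's outer face, same axes. Inside: 62 mm deep (x) and wide. The thin side and back walls end 21 mm above this floor, the wooden front 60 mm above it. Drawn out to its stop, the whole inside is clear of the case
- tray_red (a joint): how far the tray with the red label is out, in m (0 shut); same latch, must stay shut
- tray_blue (a joint): the same for the tray with the blue label
- blank_jar: Clear jar of brass blanks with a black lid (shut), 51 mm across, 58 mm tall, lid from 44 to 58 mm; 0.1 to 0.2 kg; origin at the centre of its underside, z up. Upright in a tray, its top is 4 mm below the underside of the case's wooden top
- bottle_1: small amber dropper bottle, 33 mm across, 102 mm tall, a bystander to leave alone; origin under its centre
- stamp: black hand stamp with a green top, 26 x 46 mm, 38 mm tall, a bystander to leave alone; origin under its centre
- caliper: steel caliper lying on the desk, 190 mm long, 9 mm thick, a bystander to leave alone; origin under its centre

How it is judged (in metres and radians):
On the way, in this order (a step that is already met when the one before it is completed fails the run):
1. the yellow tray faces the front mark (within about 11 degrees) (value of joint carousel between -0.2 and 0.2 rad), for 0.2 s.
2. its latch tripped, the yellow tray has sprung out (value of joint tray_yellow above 0.032 m), for 0.05 s.
3. the yellow tray is drawn out all the way (10 mm tolerance) (value of joint tray_yellow above 0.062 m), for 0.2 s.
4. the jar stands upright and released on the floor of the yellow tray (x of blank_jar in the frame of tray_yellow_floor between -0.014 and 0.014 m and y of blank_jar in the frame of tray_yellow_floor between -0.014 and 0.014 m and z of blank_jar in the frame of tray_yellow_floor between -0.006 and 0.008 m and angle between blank_jar's own z axis and vertical below 0.15 rad and contact force between blank_jar and the fingers below 0.1 N), for 0.2 s.
At the end, for the whole second after the job is handed in: the yellow tray is shut and latched, within 5 mm of where it was shut; the jar stands upright (within 8 degrees) on its floor, at rest; the red and blue trays are shut (within 6 mm) (value of joint tray_yellow between -0.005 and 0.005 m and x of blank_jar in the frame of tray_yellow_floor between -0.014 and 0.014 m and y of blank_jar in the frame of tray_yellow_floor between -0.014 and 0.014 m and z of blank_jar in the frame of tray_yellow_floor between -0.006 and 0.008 m and angle between blank_jar's own z axis and vertical below 0.15 rad and value of joint each of tray_red, tray_blue below 0.006 m and linear speed of blank_jar below 0.03 m/s); the robot touches nothing.
It fails at once if another tray is opened (value of joint any of tray_red, tray_blue above 0.015 m).
It fails at once if the jar is tipped by more than 30 degrees (angle between blank_jar's own z axis and vertical above 0.52 rad).
It fails at once if a bystander is pushed more than 30 mm (distance of any of bottle_1, stamp, caliper from where it was at the start of the episode above 0.03 m).
It also fails if it takes over 72 s, if anything falls off the work surface, if the arm or the gripper's body presses on something with over 40 N, if the wrist force passes 120 N, or if a joint passes its speed limit or range.

## Working session

There is one attempt and no reset: what is moved stays moved. The work goes in short steps, each a Python script; the robot and the scene stay as the last script left them, time stands still between calls to the robot, and variables do not carry over. Pictures are saved under pics/ and viewed, at most 11 in all, crops included, and the job is handed in when it is done.

```bash
mkdir -p pics
python3 - <<'E'
from bench import robot
import cv2
for n in ("scene","top"):
    d=robot.get_image(n); cv2.imwrite(f"pics/{n}0.png",d["img"]); print(n,{k:v for k,v in d.items() if k!="img"})
print(robot.current_t(),robot.current_eef_rot(),robot.current_qpos())
E
```

```text
scene {'fovy': 53.434028929985445, 'cx': 322.77144682131, 'cy': 239.48038899480062, 'eye': array([  92.25760253, -931.1474828 ,  506.11670705]), 'orientation': array([-2.08134931,  0.02186481, -0.60386228])}
top {'fovy': 47.278029756331925, 'cx': 314.4184441463274, 'cy': 236.22935537357947, 'eye': array([ 352.17044446, -342.79336823, 1004.45481541]), 'orientation': array([-2.97238701,  0.00453412, -1.54467661])}
0.1 [-3.13999142e+00 -3.16086016e-04  4.05823976e-01] [-1.36780670e+00  2.59281986e-01  1.53594808e+00 -1.32851512e-05
  1.34799467e+00 -2.02831659e-01]
```

View pics/top0.png

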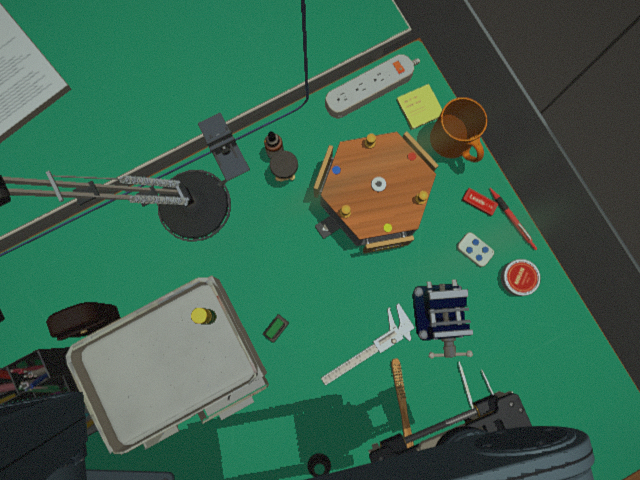

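View pics/scene0.png

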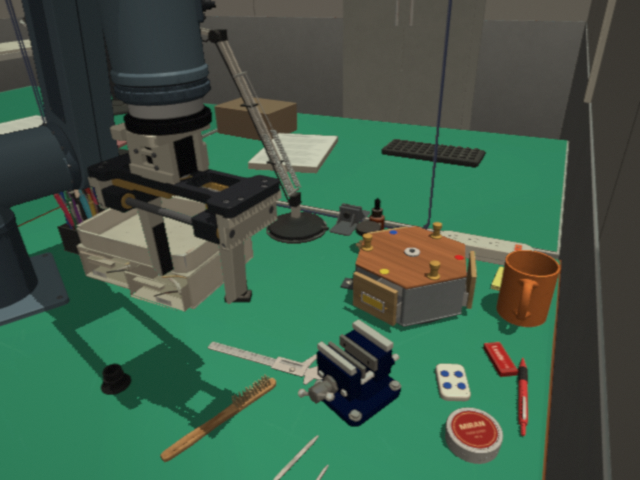

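The top view shows the organiser at (378,184), with the yellow disc at (388,228), red at (411,156), blue at (336,170) and the front tongue at (323,229). The jar's lid is probably the dark disc at (284,165), just beside the bottle at (273,142). The stamp is at (277,327) and the caliper around (370,345). I'll measure these and zoom in.

```bash
cat > h.py <<'E'
from bench import robot
import numpy as np, cv2
from scipy.spatial.transform import Rotation as Rn
def cam(d):
    f=240/np.tan(np.radians(d["fovy"]/2)); return f,Rn.from_euler("xyz",d["orientation"]).as_matrix()
def ray(d,u,v):
    f,R=cam(d); return R@np.array([(u-d["cx"])/f,(v-d["cy"])/f,1.])
def onz(d,u,v,z):
    r=ray(d,u,v); e=np.array(d["eye"]); return (e+r*(z-e[2])/r[2])
def proj(d,p):
    f,R=cam(d); c=R.T@(np.array(p)-d["eye"]); return np.array([d["cx"]+f*c[0]/c[2],d["cy"]+f*c[1]/c[2]])
def tri(d1,p1,d2,p2):
    a,b=ray(d1,*p1),ray(d2,*p2); e1,e2=np.array(d1["eye"]),np.array(d2["eye"])
    s=np.linalg.lstsq(np.c_[a,-b],e2-e1,rcond=None)[0]; return (e1+a*s[0]+e2+b*s[1])/2
def blobs(img,lo,hi,mn=15):
    m=cv2.inRange(cv2.cvtColor(img,cv2.COLOR_BGR2HSV),lo,hi)
    n,_,st,c=cv2.connectedComponentsWithStats(m)
    return [(c[i].round(1),int(st[i,4])) for i in range(1,n) if st[i,4]>=mn]
E
python3 - <<'E'
from h import *
t=robot.get_image("top"); s=robot.get_image("scene")
I=t["img"]
print("yel",[b for b in blobs(I,(26,150,120),(34,255,255)) ])
print("red",[b for b in blobs(I,(0,190,120),(6,255,255))])
print("blue",[b for b in blobs(I,(105,150,100),(125,255,255))])
print("white",[b for b in blobs(I[150:250,300:450],(0,0,170),(180,60,255))])
for n,p in dict(hub=(379,184),yel=(388,228),red=(411,156),blue=(336,170)).items(): print(n,onz(t,*p,90).round(1))
for n,p in dict(postN=(370,139),postR=(423,195),postL=(345,209)).items(): print(n,onz(t,*p,118).round(1))
print("tongue",onz(t,323,229,5).round(1),"jar",onz(t,284,165,58).round(1),"bottle",onz(t,273,137,102).round(1),"stamp",onz(t,277,327,38).round(1))
print("cal",onz(t,324,382,5).round(),onz(t,405,320,5).round())
print("tri hub",tri(t,(379,184),s,(412,251)).round(1))
a=cv2.resize(I[110:270,230:450],None,fx=3.6,fy=3.6,interpolation=cv2.INTER_CUBIC)
cv2.imwrite("pics/topcrop.png",a)
b=cv2.resize(s["img"][180:330,320:500],None,fx=4,fy=4,interpolation=cv2.INTER_CUBIC); cv2.imwrite("pics/scrop.png",b)
E
```

```text
yel [(array([387.4, 227.4]), 54), (array([198.4, 315.1]), 180)]
red [(array([481.8, 198. ]), 90), (array([480. , 204.8]), 78), (array([522.3, 276.7]), 283)]
blue [(array([336. , 169.6]), 39), (array([475.1, 241.6]), 17), (array([468.7, 249.4]), 15), (array([478.6, 257.4]), 15)]
white [(array([78.5, 33.8]), 114)]
hub [ 602.1 -443.2   90. ]
yel [ 525.5 -458.9   90. ]
red [ 653.6 -498.3   90. ]
blue [ 625.2 -368.8   90. ]
postN [ 672.5 -424.4  118. ]
postR [ 577.4 -513.2  118. ]
postL [ 550.4 -384.2  118. ]
tongue [ 536.7 -349.3    5. ] jar [ 641.7 -276.4   58. ] bottle [ 677.8 -258.8  102. ] stamp [ 355.3 -273.2   38. ]
cal [ 262. -358.    5.] [ 374. -501.    5.]
tri hub [ 601.  -442.7   93.8]
```

View pics/topcrop.png

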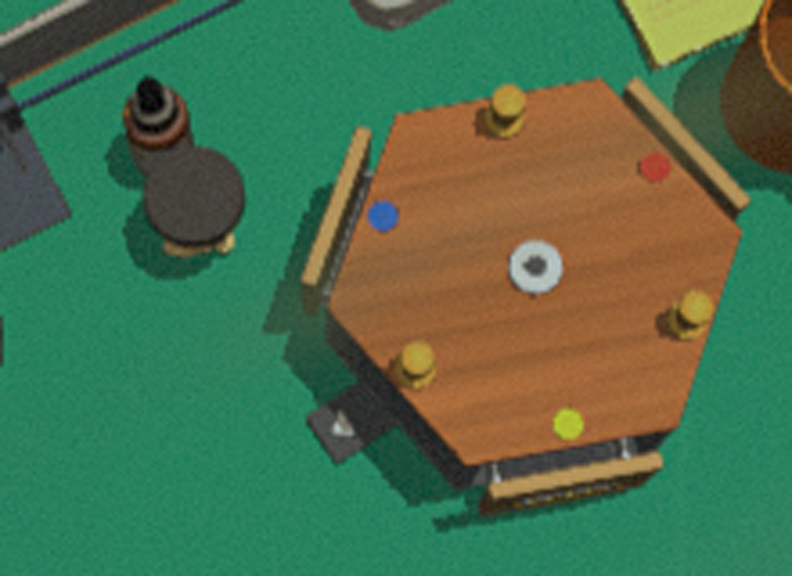

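View pics/scrop.png

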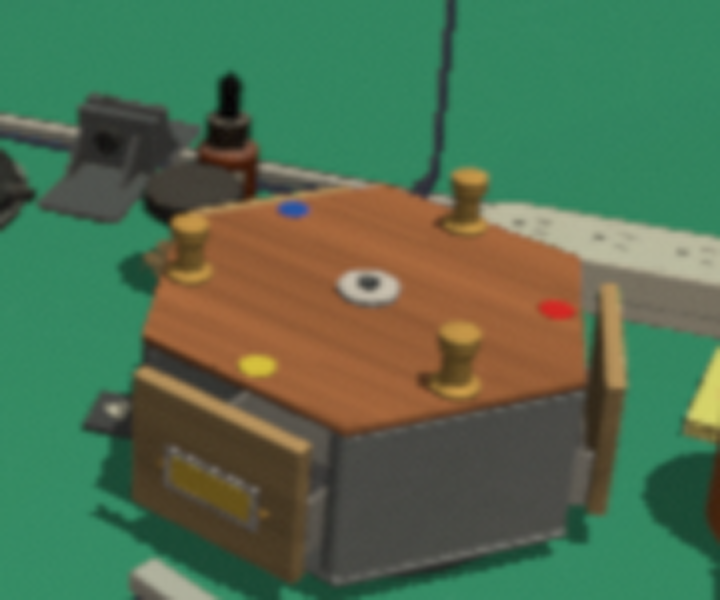

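The crops confirm the jar: the black lid is at (284,164), with brass blanks visible below it and the bottle almost touching it at (272,137). The case has to turn about -67°. I'll pinch post_1, nearest the front tongue, and swing it round.

```bash
cat >> h.py <<'E'
C=np.array([601.5,-442.3])
def pol(r,th): return C+r*np.array([np.cos(np.radians(th)),np.sin(np.radians(th))])
def ori(deg): return [np.pi,0,np.radians(deg)]      # tool down, tool x along deg; fingers close across it
def P(xy,z): return [float(xy[0]),float(xy[1]),float(z)]
def wrap(a): return (a+180)%360-180
E
python3 - <<'E'
from h import *
front=np.degrees(np.arctan2(-349.3-C[1],536.7-C[0])); yel=np.degrees(np.arctan2(-458.9-C[1],525.5-C[0]))%360
p1=yel-60; print("front",front,"yellow",yel,"post",p1)
robot.move_gripper(0.5)
robot.move_ptp(P(pol(76,p1),165),ori(p1))
print(robot.current_qpos().round(2), robot.current_t())
print("touch",robot.move_linear(P(pol(76,p1),101),speed=100,f_stop=8),robot.current_tcp_pos().round(1))
robot.move_gripper(0.0); print("w",robot.current_gripper_width()*93)
n=8
for a in np.linspace(p1,front-60,n+1)[1:]:
    robot.move_linear(P(pol(76,a),101),ori(a),speed=60)
print(robot.current_contact_force(),robot.current_gripper_width()*93)
robot.move_gripper(0.5)
robot.move_linear(P(pol(76,front-60),180))
print(robot.current_t())
# get out of the view
robot.move_ptp(P(pol(230,front),180),ori(front))
t=robot.get_image("top"); cv2.imwrite("pics/top1.png",t["img"])
print("yel",blobs(t["img"],(26,150,120),(34,255,255)),robot.current_t())
E
```

```text
front 124.86778843419523 yellow 192.3210994351017 post 132.3210994351017
[-0.78  0.51  1.29 -0.    1.34 -1.52] 2.4417
touch False [ 550.6 -386.6  101.6]
w 15.051285511667286
[-1.63213152 -4.0836676   4.25947285] 15.155357380637845
7.8917
yel [(array([340.8, 207.6]), 56)] 8.9417
```

View pics/top1.png

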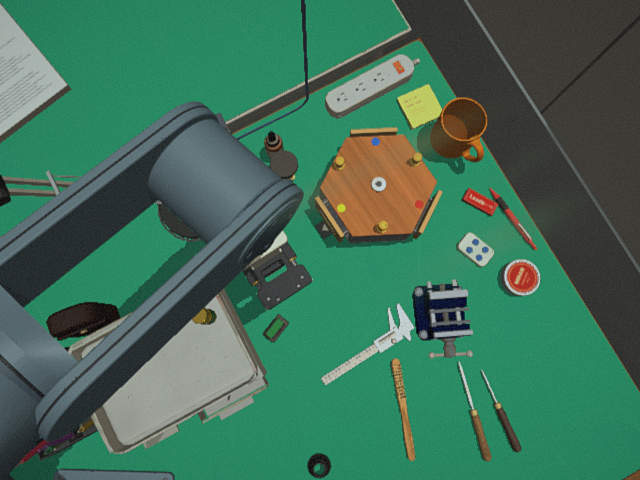

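The yellow disc now sits over the front tongue at (341,208), and the other trays are shut. Next I'll press the tray and let it spring out.

Run:
```python
from h import *
d=robot.get_image("top"); b=onz(d,340.8,207.6,90)
yel=np.degrees(np.arctan2(b[1]-C[1],b[0]-C[0])); print("tray dir",yel)
robot.move_gripper(0.0)
robot.move_ptp(P(pol(150,yel),120),ori(yel))
robot.move_linear(P(pol(150,yel),50),speed=120)
print(robot.move_linear(P(pol(100,yel),50),speed=40,f_stop=4))
r=np.linalg.norm(robot.current_tcp_pos()[:2]-C); print("contact r",r)
print(robot.move_linear(P(pol(r-16,yel),50),speed=30,f_stop=16),np.linalg.norm(robot.current_tcp_pos()[:2]-C),robot.current_contact_force().round(1))
robot.sleep(.2)
robot.move_linear(P(pol(175,yel),50),speed=120)
robot.sleep(.6)
robot.move_linear(P(pol(175,yel),130),speed=200)
robot.move_ptp(P(pol(250,yel),180),ori(yel-90))
d=robot.get_image("top"); cv2.imwrite("pics/top2.png",cv2.resize(d["img"][90:290,230:480],None,fx=3,fy=3)); print(robot.current_t())
```

```text
tray dir 123.62413774580116
True
contact r 114.45281593739516
True 105.0399467038535 [-3.2  4.1  4.1]
16.1333
```

View pics/top2.png

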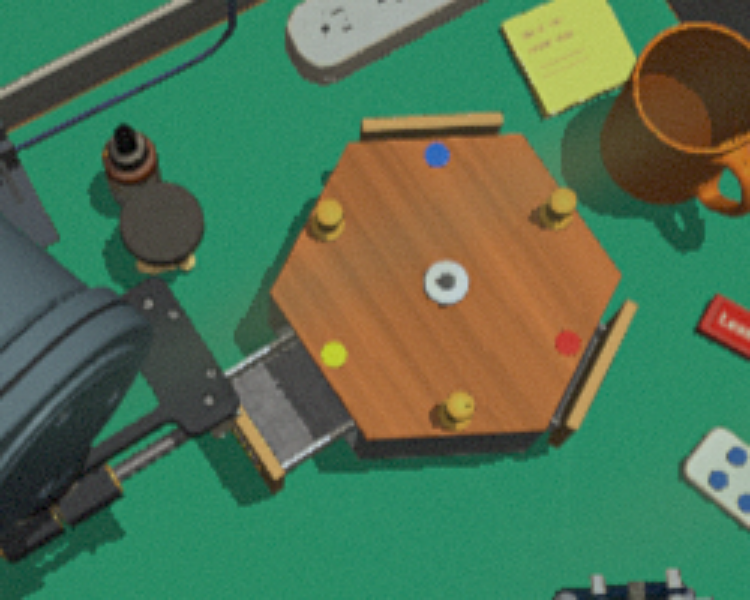

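The yellow tray has sprung out, its front at about crop (260,445). Red and blue are shut. Now I'll pinch the front and draw it to the stop.

Run:
```python
from h import *
yel=123.62
robot.move_gripper(0.4)
robot.move_ptp(P(pol(141,yel),125),ori(yel-90))
print("touch",robot.move_linear(P(pol(141,yel),62),speed=100,f_stop=8),robot.current_tcp_pos().round(1))
robot.move_gripper(0.0); print("w",robot.current_gripper_width()*93)
print(robot.move_linear(P(pol(181,yel),62),speed=60,f_stop=18),np.linalg.norm(robot.current_tcp_pos()[:2]-C))
robot.sleep(.2)
robot.move_gripper(0.4)
print("r",np.linalg.norm(robot.current_tcp_pos()[:2]-C))
robot.move_linear(P(robot.current_tcp_pos()[:2],150),speed=250)
# to the jar, look from the side with the top camera
jar=np.array([642.5,-276.5])
robot.move_gripper(1.0)
robot.move_ptp(P(jar+[-150,-20],190),ori(28))
d=robot.get_image("top"); w=robot.get_image("wrist"); print(robot.current_t(),robot.current_qpos().round(2))
cv2.imwrite("pics/t3.png",np.vstack([cv2.resize(d["img"][90:290,230:480],(400,320)),cv2.resize(w["img"],(400,280))]))
```

```text
touch False [ 523.8 -325.1   62.8]
w 7.81059137955029
True 172.64589662206458
r 171.35491027428878
22.1833 [-0.74  0.32  1.52  0.    1.3   0.35]
```

View pics/t3.png

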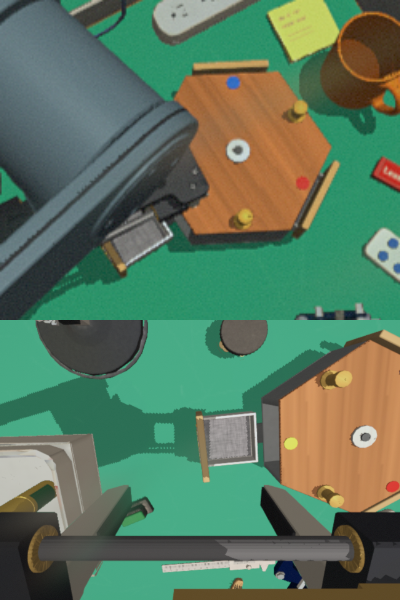

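The tray is out to its stop (pinch at r = 172). The wrist view shows the jar lid at roughly (389,26) and the tray interior at (371,204) in full-size pixels. I'll use this for a second measurement of both, then grasp.

Run:
```python
from h import *
w=robot.get_image("wrist"); I=w["img"]
g=cv2.cvtColor(I,cv2.COLOR_BGR2HSV)
m=cv2.inRange(g,(0,0,0),(180,130,95))[0:62,335:445]
n,_,st,c=cv2.connectedComponentsWithStats(m)
for i in range(1,n):
    if st[i,4]>150: print("lid",st[i],c[i]+[335,0],onz(w,*(c[i]+[335,0]),58).round(1))
q=pol(137,123.62); print("floor centre expected",q,proj(w,[*q,23]))
print("disc",[ (b,onz(w,*b[0],90).round(1)) for b in blobs(I,(26,150,120),(34,255,255),40)])
cv2.imwrite("pics/w3.png",cv2.resize(I[0:280,280:560],(700,700))[:600])
```

```text
lid [ 18   0  73  61 435] [373.72413793  41.08045977] [ 625.8 -270.8   58. ]
floor centre expected [ 525.6455304  -328.21626128] [366.32082674 200.29474828]
disc []
```

View pics/w3.png

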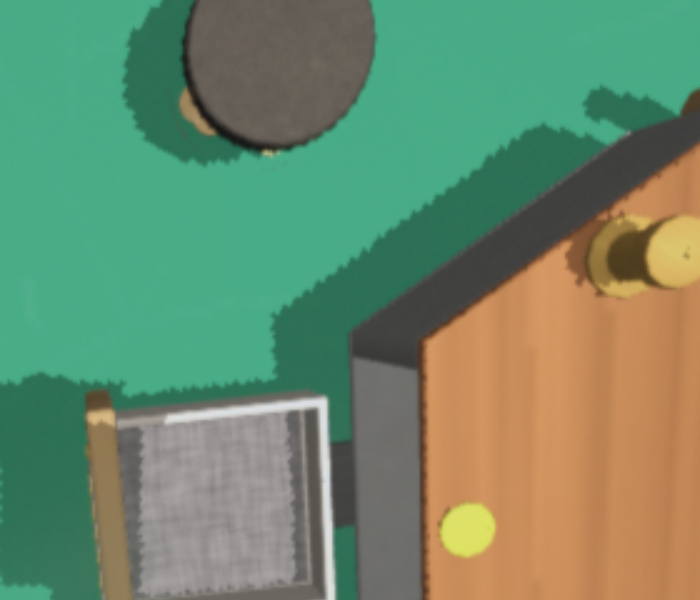

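Run:
```python
from h import *
w=robot.get_image("wrist"); j=onz(w,392.8,20,58); print("jar wrist",j.round(1))
jar=(j[:2]+[642.5,-276.5])/2; print(jar)
# mat centre in y: rows of greyish light pixels along column 366
g=cv2.cvtColor(w["img"],cv2.COLOR_BGR2HSV); col=np.median(g[:,350:385],axis=1); 
r=[i for i in range(150,260) if col[i,1]<40 and col[i,2]>110]; print("mat rows",r[0],r[-1], onz(w,367,(r[0]+r[-1])/2,23).round(1))
if np.linalg.norm(j[:2]-[642.5,-276.5])<10:
    robot.move_ptp(P(jar,140),ori(28))
    print("touch",robot.move_linear(P(jar,29),speed=100,f_stop=6),robot.current_tcp_pos().round(1))
    robot.move_gripper(0.0); print("w",robot.current_gripper_width()*93, robot.current_finger_force())
    robot.move_linear(P(jar,130),speed=120)
    print("w",robot.current_gripper_width()*93,robot.current_t(),robot.current_qpos().round(2))
```

```text
jar wrist [ 642.3 -275.2   58. ]
[ 642.39727572 -275.83738545]
mat rows 162 248 [ 522.2 -330.3   23. ]
touch False [ 643.  -276.2   29.9]
w 51.50400197982052 29.999935200903565
w 51.37885081542828 25.9583 [-0.56  0.59  1.25  0.    1.3   0.52]
```

The jar is gripped (51 mm) and lifted. One more check of the tray's sideways position in the top view before placing.

Run:
```python
from h import *
robot.move_linear(P(np.array([642,-276]),165),speed=150)
d=robot.get_image("top"); I=d["img"].copy()
a=cv2.resize(I[170:290,260:400],None,fx=5,fy=5,interpolation=cv2.INTER_CUBIC)
u=np.array([np.cos(np.radians(123.62)),np.sin(np.radians(123.62))]); v=np.array([-u[1],u[0]])
for r,s,z in [(106,31,44),(106,-31,44),(168,31,44),(168,-31,44),(176,41.5,83),(176,-41.5,83),(137,0,23)]:
    p=(proj(d,[*(C+r*u+s*v),z])-[260,170]+.5)*5; cv2.drawMarker(a,tuple(int(x) for x in p),(255,0,255),cv2.MARKER_CROSS,12,1)
cv2.imwrite("pics/t4.png",a)
```

```text
(no output)
```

View pics/t4.png

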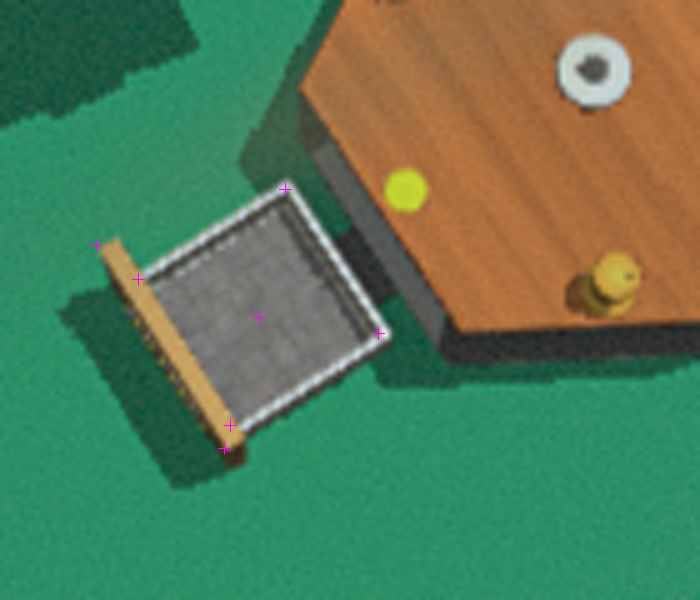

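The predicted corners sit on the tray to within about 1.5 mm. Placing the jar.

Run:
```python
from h import *
yel=123.62; q=pol(137,yel)+[-.5,-.5]
robot.move_ptp(P(q,150),ori(yel-180))
robot.move_linear(P(q,75),speed=100)
print(robot.current_tcp_pos().round(1))
print("touch",robot.move_linear(P(q,51.5),speed=25,f_stop=4),robot.current_tcp_pos().round(1))
robot.sleep(.2); robot.move_gripper(0.75); robot.sleep(.3)
robot.move_linear(P(q,150),speed=100)
robot.move_gripper(0.0)
robot.move_ptp(P(pol(240,yel),150),ori(yel-180))
d=robot.get_image("top"); w=robot.get_image("wrist"); print(robot.current_t(),robot.current_qpos().round(2))
cv2.imwrite("pics/t5.png",np.hstack([cv2.resize(d["img"][150:290,260:400],(400,400)),cv2.resize(w["img"],(400,400))]))
```

```text
[ 525.6 -329.1   75.6]
touch False [ 525.3 -328.8   51.7]
33.5 [-0.69  0.28  1.69 -0.    1.18  1.87]
```

View pics/t5.png

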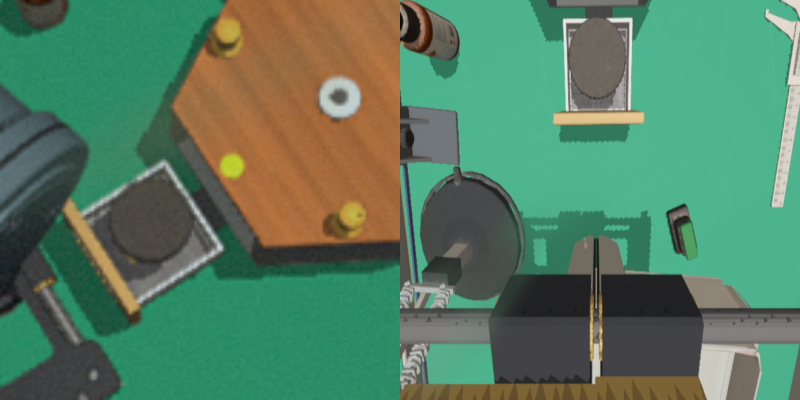

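The jar stands in the tray in both views (lid at (150,215) on the left, (597,58) on the right). Pushing the tray shut.

Run:
```python
from h import *
yel=123.62; R=lambda: round(float(np.linalg.norm(robot.current_tcp_pos()[:2]-C)),1)
robot.move_ptp(P(pol(205,yel),110),ori(yel-180))
robot.move_linear(P(pol(205,yel),50),speed=120)
print(robot.move_linear(P(pol(118,yel),50),speed=45,f_stop=12),R())
print(robot.move_linear(P(pol(98,yel),50),speed=25,f_stop=19),R(),robot.current_contact_force().round(1))
robot.sleep(.3); print(R(),robot.current_contact_force().round(1))
robot.move_linear(P(pol(160,yel),50),speed=60); robot.sleep(.5)
robot.move_linear(P(pol(160,yel),130),speed=200)
robot.move_ptp(P(pol(240,yel),180),ori(yel-180))
d=robot.get_image("top"); w=robot.get_image("wrist"); print(robot.current_t())
cv2.imwrite("pics/t6.png",np.hstack([cv2.resize(d["img"][110:290,250:450],(444,400)),cv2.resize(w["img"][:300],(356,400))]))
```

```text
False 119.2
False 103.2 [-9.3 16.2 11.4]
103.2 [-9.4 14.8 11.9]
40.6083
```

View pics/t6.png

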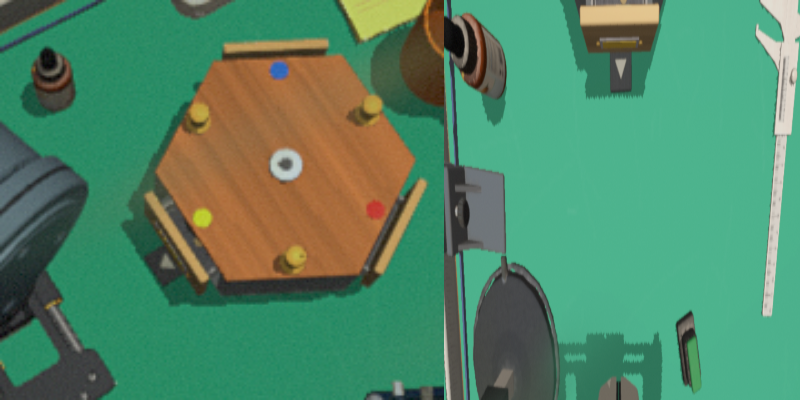

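The yellow tray is shut over the front mark, level with the red and blue ones. The bottle, stamp and caliper haven't moved. Handing in.

```bash
python3 -c "
from bench import robot
print(robot.hand_in())"
```

```text
the job is handed in; nothing more can be done
None
```

The jar is in the yellow tray, the tray is pushed shut at the front mark, and the job was handed in at about 41 s of the 72 s; the hand-in call returned no verdict, but the last pictures show all three trays shut and the bystanders where they were.

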